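Raise the drying-rack shelf to its next rung and slide the mould in under it

TASK

The drying shelf hangs too low for the pale green mould: take the shelf by its orange lift handle, raise it until its yellow pawl has clicked past the next rung, then lower it under control, never letting it drop, so that it hangs on that rung with the little painted pieces still standing on it. Then lift the pale green mould out of its wooden carrier, where you can only grip it round the middle, set it down flat on the table, take it again by its funnel end, and lay it flat in the rack's drip tray under the shelf, pointing straight in, funnel end to the front and wholly behind the tray's front lip. Leave everything else where it is.

Things in the scene. Friction and masses are not known exactly. Their poses are not given: they have to be found in the camera images.
- rack: Fixed grey drying rack, yaw 0.05 to 0.45 rad. Origin on the table; x points away from the robot (front = -x), y along the rungs, z up. At the back an upright ladder mast 336 mm tall: two stiles 18 x 14 mm at x = 78, y = -82 and 82 mm, and three 10 mm rungs along y at x = 78, z = 87, 177, 267 mm. The bay between the drip tray below and the shelf is open at the front and both sides
- tray_lip (a point): Middle of the upper edge of the dark drip tray's front lip (rack x = -123, y = 0, z = 8 mm). The tray spans x -125 to 105 and y -125 to 125 mm in the rack's frame; floor 3 mm above the table, rim all round 8 mm high, 4 mm thick. With the shelf at 0.090 a hand leaning back 30 to 45 degrees can put the mould in by its end; it lies flat behind the lip with its centre at x = -50 to -2 mm
- shelf (a joint): Height in m of the sliding slatted shelf: 0 = on the lowest rung (start), 0.090 = on the next, 0.180 = on the top one; stops at 0.20. It cannot be lowered past a rung it hangs on. Let go between rungs it falls back. With pawl and pieces it weighs about 0.75 kg; guide friction about 1 N
- pawl_shaft (a point): Cross shaft of the yellow two-fingered gravity pawl (dark counterweight bar) above the back of the shelf. Going up, the next rung pushes the fingers down; they swing back over it at about joint 0.104. Lift to 0.112 - 0.130, then lower to 0.090, where they bear on that rung. Lowered before 0.104 the shelf goes back to 0; above about 0.16 the top rung begins to pass
- shelf_handle (a point): Centre of the orange lift handle: a bar 12 mm thick, 84 mm long, parallel to the rack's y axis, on two posts 70 mm apart, at rack x = -45, y = 0, 45 mm above the shelf's top face (110 mm above the table at joint 0). Moves with the shelf. Pinch it from above, across the bar, between the posts
- shelf_top (a point): Centre of the shelf's top face (rack x = -17.5, y = 0), 65 mm above the table at joint 0; moves with the shelf. The shelf is 5 mm thick and spans x from -85 to 50 mm, y from -115 to 115 mm in the rack's frame: its underside is 60 mm above the table at joint 0 and 150 mm at 0.090
- mould: Pale green mould: strapped two-part block 140 (x) x 50 (y) x 62 (z) mm, 0.3 to 0.5 kg; two black straps 12 mm wide at x = -40 and 40 mm. Origin: centre of its underside; x along its length, z up. The round dark pouring funnel is in its -x end, which points roughly to the robot at the start. Lies in either pocket of the carrier
- mould_funnel (a point): Centre of the funnel in the mould's -x end face, 70 mm from the mould's origin and 31 mm above its underside
- carrier: Fixed plywood carrier 166 (x) x 174 (y) x 62 mm, origin on the table under its centre, yaw -0.3 to 0.3. Two pockets 146 x 56 mm along x, floor 6 mm above the table, at y = -45 and 45 mm; a mould stands 6 mm proud. Side walls (14 mm) and divider (34 mm) are cut away to the floor at x = -32 to 32 mm, so fingers can take a mould only round its middle
- dark_mould: The other mould, dark green, of the same size and shape, in the other pocket: stays there
- small_figure: Small painted figure, 36 mm square foot, 64 mm tall, standing on the right of the shelf (rack's -y side); origin under its foot
- small_bell: Small painted bell, 42 mm in diameter, 44 mm tall, standing on the left of the shelf (rack's +y side); origin under it
- kit_box: Dark green carton 72 x 72 x 105 mm with open white flaps, at the back of the table; stays there
- brush_cup: Pale green plastic cup, 68 mm wide, 75 mm tall, with a brush in it, far left; stays there
- red_pot: Small white paint pot with a red lid, 36 mm wide, 32 mm tall, between carrier and rack at the back; stays there
- teal_pot: Small white paint pot with a teal lid, 36 mm wide, 32 mm tall, far left; stays there
Things that resemble listed ones, but are neither listed nor needed, are in the scene too. What is shaped like the mould but red is not meant.

How it is judged (in metres and radians):
On the way, in this order (a step that is already met when the one before it is completed fails the run):
1. the shelf hangs by its pawl on the next rung up (joint 0.090, within 4 mm), let go, with the mould not yet in the rack (value of joint shelf between 0.086 and 0.094 m and contact force between the fingers and rack below 0.3 N and horizontal distance between mould and rack above 0.12 m), for 0.3 s.
2. the pale green mould is set down flat on the table, out of the carrier and not in the rack, and let go, to be taken again by its end (height (world z) of mould below 0.0015 m and angle between mould's own z axis and vertical below 0.05 rad and linear speed of mould below 0.02 m/s and contact force between the fingers and mould below 0.3 N and horizontal distance between mould and rack above 0.12 m), for 0.2 s.
At the end, for the whole second after the job is handed in: Shelf on the next rung (joint 0.090 +- 0.004), its figure and bell upright on it. Mould flat and at rest on the tray floor behind the lip: centre at rack x -52 to 4 mm, y within 85 mm, length within 0.2 rad of the rack's x, funnel end to the front (value of joint shelf between 0.086 and 0.094 m and x of mould in the frame of rack between -0.052 and 0.004 m and y of mould in the frame of rack between -0.085 and 0.085 m and x of mould_funnel in the frame of rack below -0.06 m and angle between the x axis of mould and the x axis of rack, either way round below 0.2 rad and height (world z) of mould below 0.006 m and angle between mould's own z axis and vertical below 0.05 rad and linear speed of mould below 0.01 m/s and z of each of small_figure, small_bell in the frame of shelf_top above -0.005 m and angle between each of small_figure, small_bell's own z axis and vertical below 0.1 rad); the robot touches nothing.
It fails at once if the shelf is dropped (falls faster than 0.35 m/s) (velocity of joint shelf below -0.35 m/s).
It fails at once if a piece on the shelf is upset (angle between any of small_figure, small_bell's own z axis and vertical above 0.4 rad).
It fails at once if the pale green mould is tipped over (angle between mould's own z axis and vertical above 0.7 rad).
It fails at once if the dark mould is taken out of its pocket or a bystander is pushed away (more than 30 mm) (distance of any of dark_mould, kit_box, brush_cup, red_pot, teal_pot from where it was at the start of the episode above 0.03 m).
It also fails if it takes over 69 s, if anything falls off the work surface, if the arm or the gripper's body presses on something with over 40 N, if the wrist force passes 120 N, or if a joint passes its speed limit or range.

ROBOT

A 6-joint arm with a two-finger parallel gripper is mounted at the origin on the work surface. World frame = base frame: x ahead of the robot, y to its left, z up, the work surface at z = 0. Lengths are in m, angles in degrees, forces in N, time in s.
With the tool pointing down it reaches from about 0.3 to 0.75 m from the base axis. Payload 8.5 kg.
Tool frame: the origin (TCP) lies between the finger pads; the fingertips stand env.finger_overhang ahead of it and the grasp point (between the pads) lies 2 mm behind it (env.finger_overhang is the distance from the TCP to the fingertips, in m); z points along the fingers, y is the line along which they close (so a half turn about z gives the same grasp; the last joint's range is limited). The gripper opens to 85 mm and grips with 20 to 120 N. Pads are 22 mm wide; open, the fingers measure 114 mm over their backs; the gripper's body (76 mm by 85 mm) begins 54 mm behind the grasp point. The pads swing forward as they close: fully open they stand 13 mm farther back than shut.
Start: joints at [-78.283, 21.807, 74.336, -0, 83.858, -12.336], TCP at [0.224, -0.502, 0.248] pointing down, gripper open.
Joint ranges: [-178.18, 178.18], [-50.72, 133.34], [12.68, 142.11], [-81.47, 261.47], [9.98, 163.14], [-165.26, 165.26]. Speed limits (degrees/s): [136.94, 136.94, 180, 180, 180, 180].

INTERFACE

Orientations are given as a 3x3 rotation matrix whose columns are the frame's x, y, z axes.
In Python, from rig import env gives the robot as it stands. The module is installed in compiled form; this text tells all that it offers.
- The arm moves only by the tool jog_arm, never from a script. Its arguments are lists of equal length, an entry for each row: "hand": the finger opening in m, from 0 to 0.0854; "travel": the shift along the world's x, y, z in m, a list of three; "yaw": the turn about the world's z in rad. A call has exactly 5 rows; each row shifts and turns the commanded pose from where the row before left it; what a row does not reach is not made up. A row lasts 1/8 s, in which the tool goes at most 62.5 mm and 10.7 degrees, less where a joint would pass 70% of its speed; a pose out of reach is approached as far as the arm can. A call is refused whole if a number of a shift passes 0.0625 or a number of a turn 0.188, either way. A call with a gripper value outside its range is refused whole. The fingers move at their own pace and stop on an object; "grip_force" is the grip in N (left out, the last holds). Time passes only in rows, so rows that do not move let the fingers close, or fill a call up. It gives the time, the measured TCP pose, the force, the opening and the grip force at its end, in the units of the state.
- env.observe(): the state, without advancing time (a new reading comes with each control period).
- env.get_image(name): name is "side" or "top"; returns the picture (420x560x3 uint8, red, green, blue); there is no depth.
- env.calibration(name): a dict with "fx", "fy", "cx", "cy" (pixels), "position" and "rotation" of the camera in the world. Camera axes: x right, y down, z forward; pixel columns grow to the right and rows downward; lengths in m; the calibration is good to about 2 mm. A picture is of the moment at which its call begins. calibration takes no time and is no camera call.
- env.close_job(): hands the job in; it is judged then, once.
The state is a dict: "time_s": time; "q": joint angles; "qvel": joint speeds; "joint_efforts": joint torques, N m; "position": TCP position; "tool_rot": TCP orientation; "ft_force": force on the tool from outside, world axes, zero at the start; "wrist_torque": the same for the moment, N m; "grip_width": finger opening in m; "gripper_force": force on a finger pad.
Only numpy, scipy, OpenCV 4.12 (cv2) and the standard library are available. Lean on these libraries where they do the work, as an engineer would, in place of code of your own. Each camera call takes 0.05 s, during which the arm holds its last target. There are 200 camera calls.

## Working session

There is one attempt and no reset: what is moved stays moved. The work goes in short steps, Python scripts to look and compute and a tool call to move; the robot and the scene stay as the last step left them, time stands still between calls to the robot, and variables do not carry over. Pictures are saved under pics/ and viewed, at most 10 in all, crops included, and the job is handed in when it is done.

Besides the shell and the picture viewer there is one more tool, called after "Call:" as a command line: name --pt "numbers of a row" for each row, then --argument value for the rest. jog_arm: Moves the arm, as the interface text tells. Its arguments: {"type":"object","properties":{"hand":{"type":"array"},"travel":{"type":"array"},"yaw":{"type":"array"},"grip_force":{"type":"number"}},"required":["hand","travel","yaw"]}

```bash
mkdir -p pics; cat > h.py <<'E'
import numpy as np,cv2
from rig import env
def snap(n,name):
    im=env.get_image(n); cv2.imwrite(f'pics/{name}.png',cv2.cvtColor(im,cv2.COLOR_RGB2BGR)); return im
def ray(n,u,v):
    c=env.calibration(n); R=np.array(c['rotation']); d=R@np.array([(u-c['cx'])/c['fx'],(v-c['cy'])/c['fy'],1.]); return np.array(c['position']),d
def onz(n,u,v,z):
    p,d=ray(n,u,v); return p+d*(z-p[2])/d[2]
def proj(n,P):
    c=env.calibration(n); q=np.array(c['rotation']).T@(np.array(P)-c['position']); return np.array([c['fx']*q[0]/q[2]+c['cx'],c['fy']*q[1]/q[2]+c['cy']])
def two(a,b):
    (p,d),(q,e)=ray('top',*a),ray('side',*b); s=np.linalg.lstsq(np.c_[d,-e],q-p,rcond=None)[0]; A,B=p+s[0]*d,q+s[1]*e; return (A+B)/2,np.linalg.norm(A-B)
E
python3 - <<'E'
from h import *
a=snap('top','t0');b=snap('side','s0')
for n in('top','side'):
    c=env.calibration(n);print(n,np.round(c['position'],3),np.round(c['rotation'],2).tolist(),c['fx'])
print(env.finger_overhang,np.round(env.observe()['tool_rot'],3).tolist())
E
```

```text
top [0.503 0.098 1.295] [[0.01, -1.0, 0.04], [-1.0, -0.01, -0.02], [0.02, -0.04, -1.0]] 445.3838658232557
side [0.316 1.359 0.8  ] [[-0.98, -0.09, 0.15], [-0.17, 0.47, -0.87], [0.0, -0.88, -0.48]] 488.08531403538905
0.017 [[0.913, 0.408, -0.0], [0.408, -0.913, 0.001], [0.0, -0.001, -1.0]]
```

View pics/t0.png

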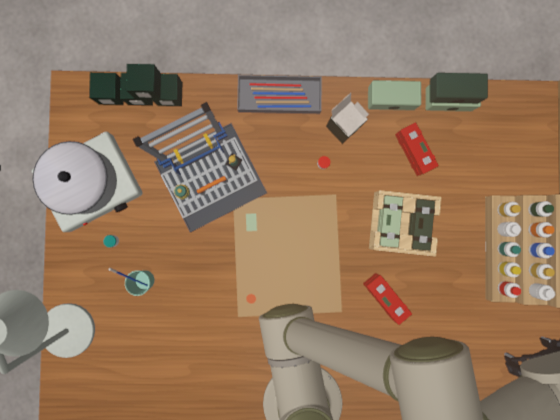

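View pics/s0.png

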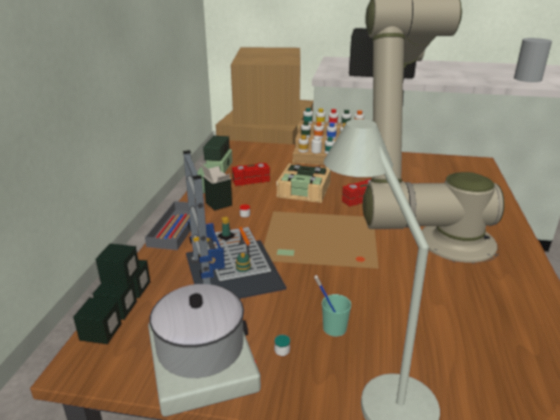

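```bash
python3 - <<'E'
from h import *
im=cv2.imread('pics/t0.png')
A=cv2.resize(im[95:240,125:275],(600,580),interpolation=cv2.INTER_CUBIC)
B=cv2.resize(im[180:265,355:455],(200*3//3,170),interpolation=cv2.INTER_CUBIC)
C=np.zeros((580,800,3),np.uint8);C[:,:600]=A;C[:170,600:800]=B
cv2.imwrite('pics/crop0.png',C)
hsv=cv2.cvtColor(im,cv2.COLOR_BGR2HSV)
for p in [(391,240),(391,222),(424,205),(375,200),(212,186),(245,200),(380,225)]: print(p,hsv[p[1],p[0]])
E
```

```text
(391, 240) [ 44  42 181]
(391, 222) [ 44  44 174]
(424, 205) [34 54 81]
(375, 200) [ 18  90 172]
(212, 186) [  6  60 158]
(245, 200) [150   5  94]
(380, 225) [ 41  48 150]
```

View pics/crop0.png

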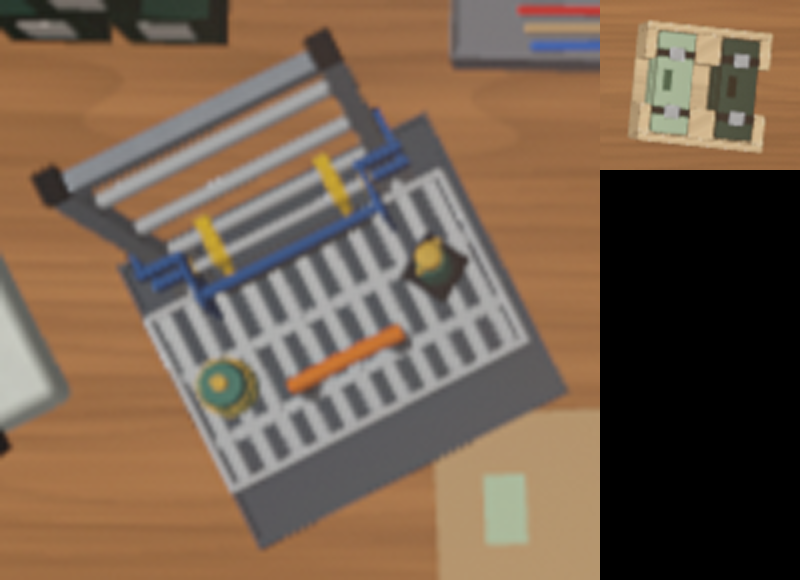

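Top picture: rack with tray corners near (191,232), (267,193), orange handle about (212,186), and the carrier at (405,223). Mould candidates are (391,222) pale green with straps in the carrier's left pocket, (424,224) dark green, reds at (417,148) and (387,298), and a pale box at (394,95). The one in the left pocket fits: pale green, strapped, in the carrier.

```bash
cat >> h.py <<'E'
def comp(im,lo,hi,box):
    x0,y0,x1,y1=box; hsv=cv2.cvtColor(im,cv2.COLOR_RGB2HSV); m=cv2.inRange(hsv,np.array(lo),np.array(hi)); k=np.zeros_like(m);k[y0:y1,x0:x1]=m[y0:y1,x0:x1]
    c=max(cv2.findContours(k,cv2.RETR_EXTERNAL,cv2.CHAIN_APPROX_NONE)[0],key=cv2.contourArea); return c
def rect(c,z,n='top'):
    W=np.array([onz(n,*p,z)[:2] for p in c[:,0].astype(float)]); r=cv2.minAreaRect((W*1000).astype(np.float32)); return r
E
python3 - <<'E'
from h import *
im=cv2.cvtColor(cv2.imread('pics/t0.png'),cv2.COLOR_BGR2RGB); s=cv2.cvtColor(cv2.imread('pics/s0.png'),cv2.COLOR_BGR2RGB)
c=comp(im,(3,130,120),(13,255,255),(185,165,240,205)); print('handle',rect(c,.110),cv2.minAreaRect(c))
cs=comp(s,(3,130,150),(13,255,255),(225,220,270,260)); print('side handle',cv2.minAreaRect(cs))
print('2view',two(cv2.minAreaRect(c)[0],cv2.minAreaRect(cs)[0]))
c=comp(im,(35,30,110),(60,80,230),(370,185,410,260)); print('mould',rect(c,.068),cv2.minAreaRect(c))
c=comp(im,(0,0,60),(179,45,125),(130,100,275,240))
# tray front corners
for p in [(191,232),(267,193)]: print(p,onz('top',*p,.008))
# carrier top corners from crop
for p in [(646,22),(772,35),(762,151),(632,137)]: 
    q=(355+(p[0]-600)/2,180+p[1]/2); print('car',q,onz('top',*q,.062))
E
```

```text
handle ((610.5155029296875, 259.9472961425781), (10.762868881225586, 83.10696411132812), 27.597021102905273) ((210.70001220703125, 184.4000244140625), (4.0249223709106445, 31.304948806762695), 63.43495178222656)
side handle ((243.6902313232422, 234.9121856689453), (18.29887580871582, 3.5619945526123047), 65.224853515625)
2view (array([0.61159474, 0.25998616, 0.11194788]), np.float64(0.0026002025950577507))
mould ((521.4202880859375, -229.24830627441406), (59.58477783203125, 69.97142791748047), 85.09309387207031) ((389.2871398925781, 220.62872314453125), (21.393299102783203, 25.273944854736328), 5.710593223571777)
(191, 232) [0.48154551 0.32777701 0.008     ]
(267, 193) [0.5972942  0.11077331 0.008     ]
car (378.0, 191.0) [ 0.60354234 -0.19870412  0.062     ]
car (441.0, 197.5) [ 0.5880259  -0.37518616  0.062     ]
car (436.0, 255.5) [ 0.4265382  -0.36123682  0.062     ]
car (371.0, 248.5) [ 0.44355432 -0.18010039  0.062     ]
```

Call:
jog_arm --hand '[0.05,0.05,0.05,0.05,0.05]' --pt "0.0258 0.0508 0" --pt "0.0258 0.0508 0" --pt "0.0258 0.0508 0" --pt "0.0258 0.0508 0" --pt "0.0258 0.0508 0" --yaw '[0.1073,0.1073,0.1073,0.1073,0.1073]' --grip_force 60

```text
time_s: 0.72
position: [0.3536, -0.2465, 0.2482]
tool_rot: [[0.574, 0.819, -0.0], [0.819, -0.574, 0.0], [0.0, -0.0, -1.0]]
ft_force: [1.0, -0.4, 0.8]
grip_width: 0.0503
gripper_force: 0.0
```

Call:
jog_arm --hand '[0.05,0.05,0.05,0.05,0.05]' --pt "0.0258 0.0508 0" --pt "0.0258 0.0508 0" --pt "0.0258 0.0508 0" --pt "0.0258 0.0508 0" --pt "0.0258 0.0508 0" --yaw '[0.1073,0.1073,0.1073,0.1073,0.1073]'

```text
time_s: 1.35
position: [0.4827, 0.0076, 0.2482]
tool_rot: [[0.074, 0.997, -0.0], [0.997, -0.074, -0.0], [-0.0, -0.0, -1.0]]
ft_force: [1.1, -1.9, 1.1]
grip_width: 0.0504
gripper_force: 0.0
```

Call:
jog_arm --hand '[0.05,0.05,0.05,0.05,0.05]' --pt "0.0258 0.0508 0" --pt "0.0258 0.0508 0" --pt "0.0258 0.0508 0" --pt "0.0258 0.0508 0" --pt "0.0258 0.0508 0" --yaw '[0.1073,0.1073,0.1073,0.1073,0.1073]'

```text
time_s: 1.98
position: [0.6116, 0.2616, 0.2479]
tool_rot: [[-0.446, 0.895, -0.001], [0.895, 0.446, -0.0], [0.0, -0.001, -1.0]]
ft_force: [0.5, -1.0, 0.7]
grip_width: 0.0498
gripper_force: 0.0
```

Call:
jog_arm --hand '[0.05,0.05,0.05,0.05,0.05]' --pt "0 -0.001 -0.035" --pt "0 0 -0.035" --pt "0 0 -0.035" --pt "0 0 -0.02" --pt "0 0 -0.01" --yaw '[0,0,0,0,0]'

```text
time_s: 2.6
position: [0.6107, 0.2587, 0.1118]
tool_rot: [[-0.443, 0.897, -0.002], [0.897, 0.443, -0.001], [0.001, -0.002, -1.0]]
ft_force: [0.3, 0.5, 0.5]
grip_width: 0.0501
gripper_force: 0.0
```

Call:
jog_arm --hand '[0.03,0.018,0.005,0.0,0.0]' --pt "0 0 0" --pt "0 0 0" --pt "0 0 0" --pt "0 0 0" --pt "0 0 0" --yaw '[0,0,0,0,0]'

```text
time_s: 3.22
position: [0.6112, 0.2587, 0.1144]
tool_rot: [[-0.443, 0.896, 0.001], [0.896, 0.443, -0.0], [-0.001, 0.001, -1.0]]
ft_force: [-3.1, -1.6, 5.9]
grip_width: 0.0094
gripper_force: 58.5
```

Call:
jog_arm --hand '[0,0,0,0,0]' --pt "0 0 0.003" --pt "0 0 0.004" --pt "0 0 0.005" --pt "0 0 0.005" --pt "0 0 0.005" --yaw '[0,0,0,0,0]'

```text
time_s: 3.85
position: [0.6112, 0.2587, 0.1356]
tool_rot: [[-0.443, 0.897, -0.0], [0.897, 0.443, -0.0], [-0.0, -0.0, -1.0]]
ft_force: [3.2, 0.0, -8.6]
grip_width: 0.0095
gripper_force: 58.4
```

```bash
python3 - <<'E'
from h import *
o=env.observe();print(o['position'],o['ft_force'],o['wrist_torque'],o['grip_width'],o['gripper_force'])
s=snap('side','s1'); cv2.imwrite('pics/s1c.png',cv2.resize(s[140:310,160:330,::-1],(595,595),interpolation=cv2.INTER_CUBIC))
E
```

```text
[0.61118365 0.25870532 0.13556832] [ 3.16847051e+00  4.62565776e-03 -8.55710288e+00] [-0.12493246 -0.51395733  0.37695896] 0.009540009209855602 58.36122214794159
```

View pics/s1c.png

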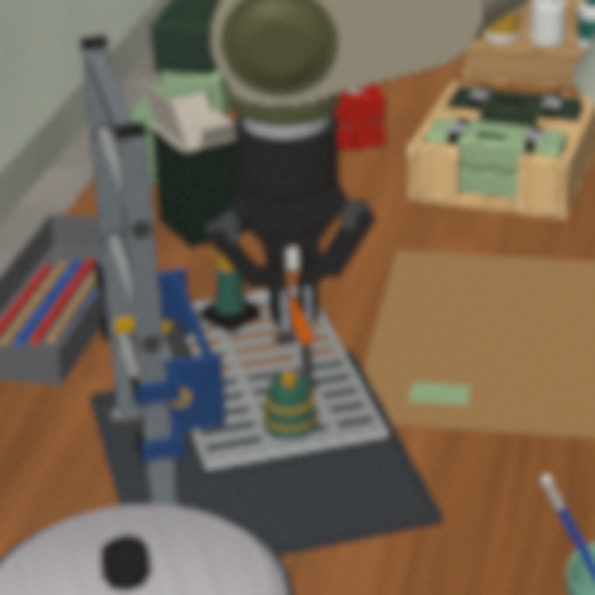

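Side picture: the fingers hold the orange bar (crop about (297,315)), and figure and bell are standing. The force reading shows the shelf's weight, so I keep lifting.

Call:
jog_arm --hand '[0,0,0,0,0]' --pt "0 0 0.007" --pt "0 0 0.009" --pt "0 0 0.01" --pt "0 0 0.01" --pt "0 0 0.01" --yaw '[0,0,0,0,0]'

```text
time_s: 4.53
position: [0.6111, 0.2587, 0.1821]
tool_rot: [[-0.443, 0.897, 0.0], [0.897, 0.443, -0.0], [-0.0, 0.0, -1.0]]
ft_force: [4.0, -0.5, -9.3]
grip_width: 0.0099
gripper_force: 58.5
```

Call:
jog_arm --hand '[0,0,0,0,0]' --pt "0 0 0.01" --pt "0 0 0.01" --pt "0 0 0.01" --pt "0 0 0.008" --pt "0 0 0.007" --yaw '[0,0,0,0,0]'

```text
time_s: 5.15
position: [0.6111, 0.2587, 0.227]
tool_rot: [[-0.443, 0.897, 0.0], [0.897, 0.443, -0.0], [-0.0, 0.0, -1.0]]
ft_force: [3.0, -1.8, -8.0]
grip_width: 0.0095
gripper_force: 61.5
```

Call:
jog_arm --hand '[0,0,0,0,0]' --pt "0 0 0.005" --pt "0 0 0.003" --pt "0 0 0.001" --pt "0 0 0" --pt "0 0 0" --yaw '[0,0,0,0,0]'

```text
time_s: 5.78
position: [0.6112, 0.2587, 0.2354]
tool_rot: [[-0.443, 0.897, 0.0], [0.897, 0.443, -0.0], [-0.0, 0.0, -1.0]]
ft_force: [2.9, -3.3, -6.2]
grip_width: 0.0097
gripper_force: 61.7
```

Call:
jog_arm --hand '[0,0,0,0,0]' --pt "0 0 -0.004" --pt "0 0 -0.006" --pt "0 0 -0.006" --pt "0 0 -0.005" --pt "0 0 -0.004" --yaw '[0,0,0,0,0]'

```text
time_s: 6.4
position: [0.6112, 0.2587, 0.2099]
tool_rot: [[-0.443, 0.897, -0.0], [0.897, 0.443, -0.0], [-0.0, -0.0, -1.0]]
ft_force: [1.8, -4.3, -5.3]
grip_width: 0.0096
gripper_force: 61.9
```

Call:
jog_arm --hand '[0,0,0,0,0]' --pt "0 0 -0.003" --pt "0 0 -0.002" --pt "0 0 -0.001" --pt "0 0 0" --pt "0 0 0" --yaw '[0,0,0,0,0]'

```text
time_s: 7.02
position: [0.6112, 0.2588, 0.2047]
tool_rot: [[-0.443, 0.897, 0.0], [0.897, 0.443, -0.0], [-0.0, 0.0, -1.0]]
ft_force: [1.5, -3.8, -3.3]
grip_width: 0.0095
gripper_force: 62.1
```

Force is falling, so the rung is taking up the load; I lower a little more to be sure.

Call:
jog_arm --hand '[0,0,0,0,0]' --pt "0 0 -0.001" --pt "0 0 -0.001" --pt "0 0 -0.001" --pt "0 0 0" --pt "0 0 0" --yaw '[0,0,0,0,0]'

```text
time_s: 7.65
position: [0.6112, 0.2588, 0.2042]
tool_rot: [[-0.443, 0.897, 0.003], [0.897, 0.443, 0.0], [-0.001, 0.003, -1.0]]
ft_force: [-4.6, -6.3, 12.4]
grip_width: 0.0097
gripper_force: 63.8
```

Call:
jog_arm --hand '[0,0,0.012,0.025,0.045]' --pt "0 0 0.0015" --pt "0 0 0.0" --pt "0 0 0" --pt "0 0 0" --pt "0 0 0" --yaw '[0,0,0,0,0]'

```text
time_s: 8.28
position: [0.611, 0.2593, 0.2026]
tool_rot: [[-0.443, 0.897, -0.0], [0.897, 0.443, 0.001], [0.001, 0.0, -1.0]]
ft_force: [0.1, -0.2, -0.3]
grip_width: 0.042
gripper_force: 0.0
```

Call:
jog_arm --hand '[0.05,0.05,0.05,0.05,0.05]' --pt "0 0 0" --pt "0 0 0.02" --pt "0 0 0.04" --pt "0 0 0.04" --pt "-0.02 -0.02 0.02" --yaw '[0,0,0,0,0]'

```text
time_s: 8.9
position: [0.5917, 0.2394, 0.3242]
tool_rot: [[-0.444, 0.896, 0.002], [0.896, 0.444, 0.001], [-0.0, 0.003, -1.0]]
ft_force: [0.2, 0.8, 0.3]
grip_width: 0.0498
gripper_force: 0.0
```

```bash
python3 - <<'E'
from h import *
s=snap('side','s2'); 
cs=comp(s,(3,130,150),(13,255,255),(215,160,280,260)); r=cv2.minAreaRect(cs);print(r)
f=np.array([.6112,.2595,0]);
for z in(.11,.2): print(z,proj('side',f+[0,0,z]))
E
```

```text
((242.66152954101562, 205.40769958496094), (19.225383758544922, 4.465250015258789), 60.2551155090332)
0.11 [244.37761714 235.4910266 ]
0.2 [243.20687169 206.20364732]
```

Call:
jog_arm --hand '[0.07,0.07,0.075,0.08,0.08]' --pt "-0.0072 -0.0471 0" --pt "-0.0072 -0.0471 0" --pt "-0.0072 -0.0471 0" --pt "-0.0072 -0.0471 -0.02" --pt "-0.0072 -0.0471 -0.02" --yaw '[0.1016,0.1016,0.1016,0.1016,0.1016]'

```text
time_s: 9.57
position: [0.5548, 0.002, 0.2822]
tool_rot: [[-0.825, 0.565, 0.0], [0.565, 0.825, 0.0], [-0.0, 0.0, -1.0]]
ft_force: [1.1, 0.1, 0.1]
grip_width: 0.0801
gripper_force: 0.0
```

Call:
jog_arm --hand '[0.08,0.08,0.08,0.08,0.08]' --pt "-0.0072 -0.0471 -0.02" --pt "-0.0072 -0.0471 -0.02" --pt "-0.0072 -0.0471 -0.02" --pt "-0.0072 -0.0471 -0.02" --pt "-0.0072 -0.0471 -0.03" --yaw '[0.1016,0.1016,0.1016,0.1016,0.1016]'

```text
time_s: 10.2
position: [0.5192, -0.2338, 0.1725]
tool_rot: [[-0.996, 0.093, 0.002], [0.093, 0.996, -0.001], [-0.002, -0.001, -1.0]]
ft_force: [2.0, -0.4, -0.6]
grip_width: 0.0797
gripper_force: 0.0
```

```bash
python3 - <<'E'
from h import *
o=env.observe();print(o['position'],np.round(o['tool_rot'],3).tolist(),o['q'])
# mould outline from first side picture: corners of pale top face
t=cv2.imread('pics/t0.png');s=cv2.imread('pics/s0.png')
a=cv2.resize(t[180:265,355:455],(600,510),interpolation=cv2.INTER_CUBIC)
snap('top','t2');snap('side','s3')
x=cv2.imread('pics/s3.png')[120:220,250:350]
C=np.zeros((560,800,3),np.uint8);C[:,:400]=0
C[:340,:400]=cv2.resize(t[180:265,355:455],(400,340),interpolation=cv2.INTER_CUBIC)
C[:400,400:]=cv2.resize(x,(400,400),interpolation=cv2.INTER_CUBIC)
cv2.imwrite('pics/c3.png',C[:400])
E
```

```text
[ 0.51920197 -0.23378444  0.17246741] [[-0.996, 0.093, 0.002], [0.093, 0.996, -0.001], [-0.002, -0.001, -1.0]] [-3.61593887e+01  2.73681417e+01  7.83377881e+01  2.32713613e-02
  7.41976258e+01 -1.20836279e+02]
```

View pics/c3.png

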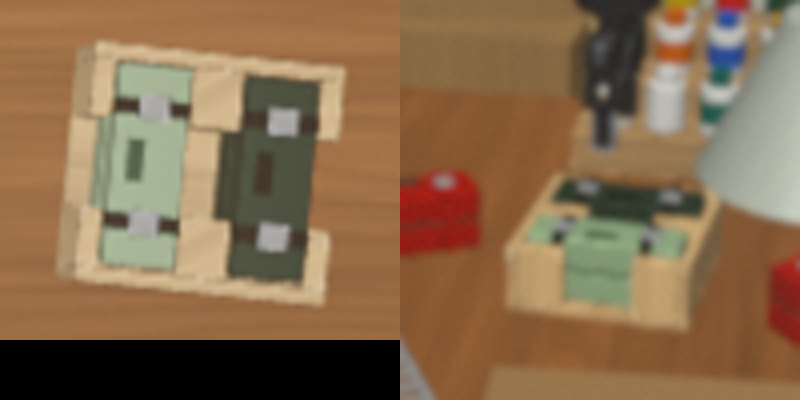

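```bash
python3 - <<'E'
from h import *
P=[onz('top',355+x/4-.375,180+y/4-.375,.068)[:2] for x,y in[(118,62),(193,68),(177,270),(102,265)]]
P=np.array(P);print(P,P.mean(0),np.linalg.norm(P[0]-P[1]),np.linalg.norm(P[1]-P[2]),np.degrees(np.arctan2(*(P[0]+P[1]-P[2]-P[3])[::-1])))
E
```

```text
[[ 0.59185105 -0.21435445]
 [ 0.58846293 -0.26655952]
 [ 0.44863601 -0.25592836]
 [ 0.45139551 -0.20396158]] [ 0.52008637 -0.23520098] 0.05231488998450606 0.14023048239716257 -4.2897329876269605
```

Left half: the pale mould's top corners lie at (118,62), (193,68), (177,270), (102,265). They measure 52 x 140 mm, so this is the right mould and I go down on its middle.

Call:
jog_arm --hand '[0.08,0.08,0.08,0.08,0.08]' --pt "0.001 -0.0015 -0.035" --pt "0 0 -0.035" --pt "0 0 -0.035" --pt "0 0 -0.022" --pt "0 0 -0.01" --yaw '[0,0,0,0,0]' --grip_force 80

```text
time_s: 10.92
position: [0.5203, -0.2329, 0.035]
tool_rot: [[-0.995, 0.096, -0.001], [0.096, 0.995, 0.001], [0.001, 0.001, -1.0]]
ft_force: [0.2, 0.1, -0.0]
grip_width: 0.0799
gripper_force: 0.0
```

Call:
jog_arm --hand '[0.06,0.045,0.03,0.03,0.03]' --pt "0 0 0" --pt "0 0 0" --pt "0 0 0" --pt "0 0 0" --pt "0 0 0" --yaw '[0,0,0,0,0]'

```text
time_s: 11.55
position: [0.5209, -0.2342, 0.0372]
tool_rot: [[-0.995, 0.096, 0.002], [0.096, 0.995, -0.002], [-0.003, -0.001, -1.0]]
ft_force: [-0.7, -0.0, 6.4]
grip_width: 0.049
gripper_force: 83.7
```

Call:
jog_arm --hand '[0.03,0.03,0.03,0.03,0.03]' --pt "0 0 0.015" --pt "0 0 0.025" --pt "0 0 0.03" --pt "0 0 0.03" --pt "0 0 0.02" --yaw '[0,0,0,0,0]'

```text
time_s: 12.18
position: [0.52, -0.2335, 0.1579]
tool_rot: [[-0.995, 0.096, 0.001], [0.096, 0.995, -0.0], [-0.001, -0.0, -1.0]]
ft_force: [-0.4, -0.5, -4.3]
grip_width: 0.0493
gripper_force: 83.9
```

```bash
python3 - <<'E'
from h import *
print(env.observe()['position'],env.observe()['ft_force'])
for p in [(190,275),(185,270),(234,260),(152,283),(191,232)]: print(p,onz('top',*p,0))
E
```

```text
[ 0.5200298  -0.23350632  0.15785507] [-0.43304164 -0.47767744 -4.2531121 ]
(190, 275) [0.35746955 0.32946254 0.        ]
(185, 270) [0.37165439 0.34415522 0.        ]
(234, 260) [0.40219793 0.20343951 0.        ]
(152, 283) [0.33322156 0.43808362 0.        ]
(191, 232) [0.48141419 0.32920229 0.        ]
```

Call:
jog_arm --hand '[0.03,0.03,0.03,0.03,0.03]' --pt "-0.012 0.035 0" --pt "-0.0155 0.055 0" --pt "-0.016 0.058 0" --pt "-0.016 0.058 0" --pt "-0.016 0.058 0" --yaw '[0.05,0.05,0.055,0.055,0.055]'

```text
time_s: 12.8
position: [0.4436, 0.0321, 0.1565]
tool_rot: [[-0.986, -0.169, 0.0], [-0.169, 0.986, 0.0], [-0.0, 0.0, -1.0]]
ft_force: [1.5, 0.8, -3.3]
grip_width: 0.0493
gripper_force: 84.1
```

Call:
jog_arm --hand '[0.03,0.03,0.03,0.03,0.03]' --pt "-0.016 0.058 0" --pt "-0.016 0.058 0" --pt "-0.016 0.058 -0.01" --pt "-0.0155 0.055 -0.02" --pt "-0.012 0.044 -0.02" --yaw '[0.055,0.055,0.055,0.055,0.05]'

```text
time_s: 13.42
position: [0.368, 0.3052, 0.106]
tool_rot: [[-0.904, -0.427, 0.0], [-0.427, 0.904, 0.0], [-0.001, 0.0, -1.0]]
ft_force: [1.5, -0.3, -3.9]
grip_width: 0.0493
gripper_force: 84.1
```

Call:
jog_arm --hand '[0.03,0.03,0.03,0.03,0.03]' --pt "-0.009 0.026 -0.02" --pt "-0.005 0 -0.02" --pt "0 0 -0.012" --pt "0 0 -0.006" --pt "0 0 0" --yaw '[0.01,0,0,0,0]'

```text
time_s: 14.05
position: [0.3556, 0.329, 0.048]
tool_rot: [[-0.901, -0.433, 0.0], [-0.433, 0.901, 0.0], [-0.0, -0.0, -1.0]]
ft_force: [1.1, -0.6, -4.2]
grip_width: 0.0491
gripper_force: 84.2
```

Call:
jog_arm --hand '[0.03,0.03,0.03,0.03,0.03]' --pt "0 0 -0.005" --pt "0 0 -0.005" --pt "0 0 -0.004" --pt "0 0 -0.002" --pt "0 0 -0.001" --yaw '[0,0,0,0,0]'

```text
time_s: 14.68
position: [0.355, 0.3292, 0.0312]
tool_rot: [[-0.901, -0.434, -0.0], [-0.434, 0.901, -0.0], [0.0, -0.0, -1.0]]
ft_force: [-5.4, -1.7, 11.9]
grip_width: 0.0491
gripper_force: 85.9
```

Call:
jog_arm --hand '[0.05,0.06,0.07,0.08,0.08]' --pt "0 0 0.001" --pt "0 0 0" --pt "0 0 0" --pt "0 0 0" --pt "0 0 0.001" --yaw '[0,0,0,0,0]'

```text
time_s: 15.3
position: [0.3552, 0.3293, 0.0328]
tool_rot: [[-0.901, -0.434, -0.0], [-0.434, 0.901, -0.0], [0.0, -0.0, -1.0]]
ft_force: [-0.3, -0.1, 0.2]
grip_width: 0.08
gripper_force: 0.0
```

Call:
jog_arm --hand '[0.08,0.08,0.08,0.08,0.08]' --pt "0 0 0" --pt "0 0 0" --pt "0 0 0.001" --pt "0 0 0.001" --pt "0 0 0.001" --yaw '[0,0,0,0,0]'

```text
time_s: 15.92
position: [0.3551, 0.3293, 0.0359]
tool_rot: [[-0.901, -0.434, 0.0], [-0.434, 0.901, 0.0], [-0.0, -0.0, -1.0]]
ft_force: [0.2, -0.5, 0.5]
grip_width: 0.0801
gripper_force: 0.0
```

```bash
python3 - <<'E'
from h import *
print(env.observe()['position'])
t=snap('top','t4');s=snap('side','s4')
x=cv2.imread('pics/t4.png')[80:330,130:290]; y=cv2.imread('pics/s4.png')[180:380,180:400]
C=np.zeros((600,800,3),np.uint8)
C[:600,:384]=cv2.resize(x,(384,600),interpolation=cv2.INTER_CUBIC)
C[:378,384:]=cv2.resize(y,(416,378),interpolation=cv2.INTER_CUBIC)
cv2.imwrite('pics/c4.png',C)
E
```

```text
[0.35514878 0.32930265 0.03590564]
```

View pics/c4.png

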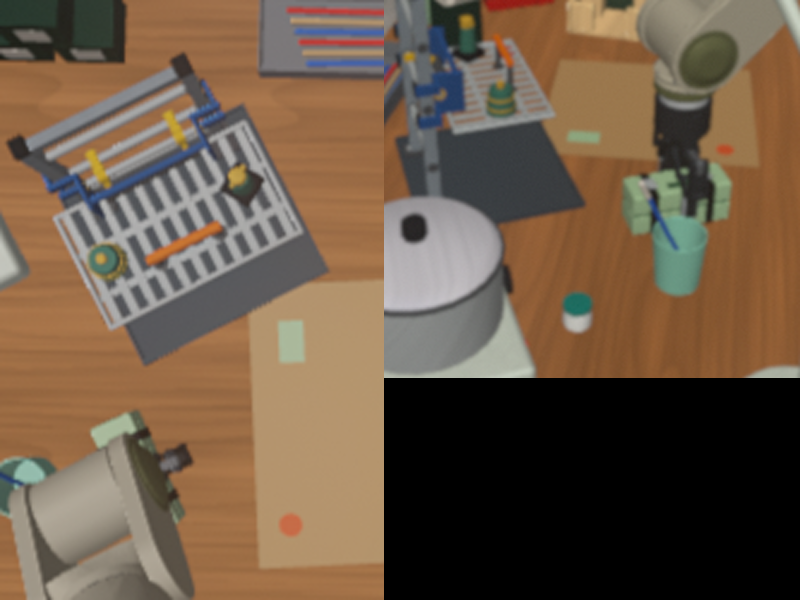

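The crop shows the mould flat on the table around the gripper, clear of the cup, mat and tray, with the shelf up and its pieces standing. I slide to the funnel end.

Call:
jog_arm --hand '[0.08,0.08,0.08,0.08,0.08]' --pt "-0.014 -0.0066 0" --pt "-0.014 -0.0066 0" --pt "-0.014 -0.0066 0" --pt "-0.0112 -0.0058 0" --pt "0 0 0" --yaw '[0,0,0,0,0]' --grip_force 110

```text
time_s: 16.65
position: [0.3015, 0.3035, 0.0359]
tool_rot: [[-0.901, -0.434, -0.0], [-0.434, 0.901, -0.0], [0.0, -0.0, -1.0]]
ft_force: [-0.2, 0.4, -0.4]
grip_width: 0.0795
gripper_force: 0.0
```

Call:
jog_arm --hand '[0.06,0.045,0.03,0.03,0.03]' --pt "0 0 0" --pt "0 0 0" --pt "0 0 0" --pt "0 0 0" --pt "0 0 0" --yaw '[0,0,0,0,0]'

```text
time_s: 17.27
position: [0.3025, 0.304, 0.0362]
tool_rot: [[-0.901, -0.434, 0.001], [-0.434, 0.901, 0.001], [-0.001, 0.0, -1.0]]
ft_force: [-0.6, -1.1, 6.2]
grip_width: 0.0492
gripper_force: 113.7
```

Call:
jog_arm --hand '[0.03,0.03,0.03,0.03,0.03]' --pt "0 0 0.003" --pt "0 0 0.005" --pt "0 0 0.007" --pt "0 0 0.005" --pt "0 0 0" --yaw '[0,0,0,0,0]'

```text
time_s: 17.9
position: [0.3021, 0.3038, 0.0562]
tool_rot: [[-0.901, -0.434, 0.001], [-0.434, 0.901, 0.0], [-0.001, 0.0, -1.0]]
ft_force: [0.4, -0.3, -3.2]
grip_width: 0.0488
gripper_force: 113.9
```

```bash
python3 - <<'E'
from h import *
o=env.observe();print(o['position'],o['ft_force'],o['wrist_torque'])
s=snap('side','s5');snap('top','t5')
cv2.imwrite('pics/c5.png',cv2.resize(s[230:330,280:400,::-1],(600,500),interpolation=cv2.INTER_CUBIC))
E
```

```text
[0.3021111  0.30377701 0.05623601] [ 0.40063113 -0.27139628 -3.15058806] [-0.16696004  0.25197961  0.00388508]
```

View pics/c5.png

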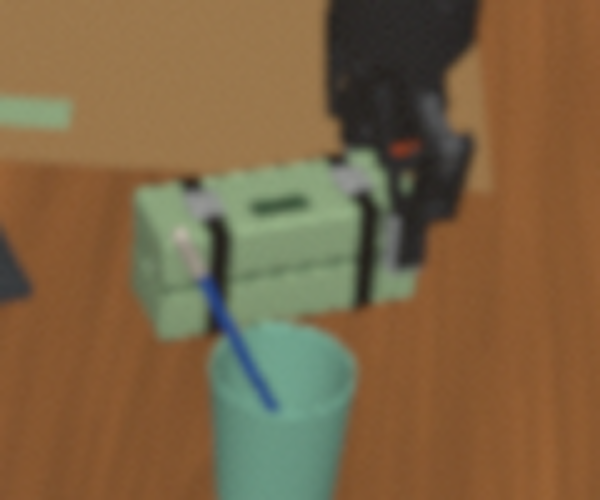

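Call:
jog_arm --hand '[0.03,0.03,0.03,0.03,0.03]' --pt "0.009 -0.018 0.01" --pt "0.0175 -0.036 0.005" --pt "0.02 -0.042 0" --pt "0.018 -0.038 0" --pt "0.012 -0.023 0" --yaw '[0,0,0,0,0]'

```text
time_s: 18.62
position: [0.3791, 0.1451, 0.0707]
tool_rot: [[-0.902, -0.433, -0.0], [-0.433, 0.902, -0.0], [0.0, -0.0, -1.0]]
ft_force: [0.6, 0.3, -4.9]
grip_width: 0.0489
gripper_force: 114.9
```

Call:
jog_arm --hand '[0.03,0.03,0.03,0.03,0.03]' --pt "0.018 0.009 0" --pt "0.027 0.013 0" --pt "0.031 0.015 0" --pt "0.027 0.013 0" --pt "0.018 0.009 0" --yaw '[0,0,0,0,0]'

```text
time_s: 19.25
position: [0.5003, 0.2061, 0.0703]
tool_rot: [[-0.901, -0.434, -0.0], [-0.434, 0.901, -0.0], [0.0, 0.0, -1.0]]
ft_force: [0.5, 0.1, -4.2]
grip_width: 0.0487
gripper_force: 115.0
```

```bash
python3 - <<'E'
from h import *
o=env.observe();p=o['position'];print(p,o['ft_force'],o['wrist_torque'])
d=np.array(p[:2])-[.6515,.2792];print(d@[.899,.438],d@[-.438,.899])
s=snap('side','s6');t=snap('top','t6')
C=np.zeros((480,800,3),np.uint8)
C[:,:400]=cv2.resize(s[180:324,180:300,::-1],(400,480),interpolation=cv2.INTER_CUBIC)
C[:,400:]=cv2.resize(t[110:254,150:270,::-1],(400,480),interpolation=cv2.INTER_CUBIC)
cv2.imwrite('pics/c6.png',C)
E
```

```text
[0.50033978 0.20611949 0.07029913] [ 0.48801116  0.09332113 -4.17439319] [-0.12442798  0.24438132 -0.02743954]
-0.16790229905492 0.0005087955798823615
```

View pics/c6.png

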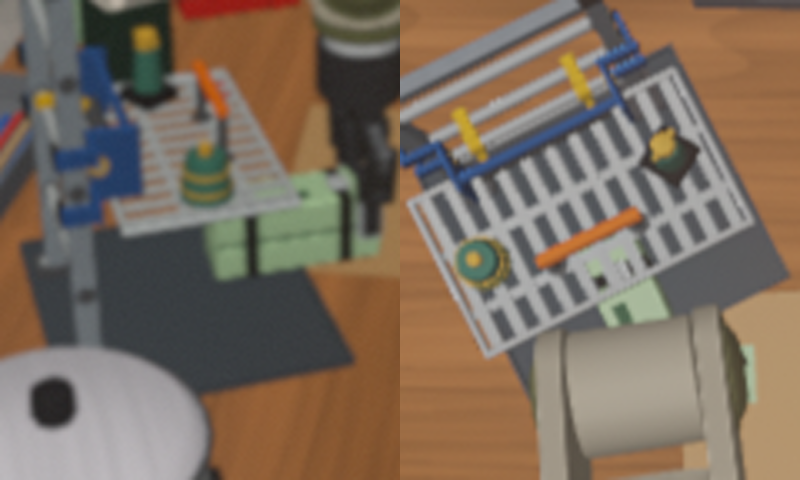

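The mould is level, entering the bay under the shelf, and the pieces are standing. I advance 34 mm, then lower onto the lip.

Call:
jog_arm --hand '[0.03,0.03,0.03,0.03,0.03]' --pt "0.009 0.0044 0" --pt "0.009 0.0044 -0.002" --pt "0.007 0.0034 -0.003" --pt "0.0036 0.0018 -0.003" --pt "0.002 0.0009 -0.003" --yaw '[0,0,0,0,0]'

```text
time_s: 19.98
position: [0.5301, 0.2206, 0.0595]
tool_rot: [[-0.901, -0.434, -0.0], [-0.434, 0.901, -0.0], [0.0, 0.0, -1.0]]
ft_force: [-0.6, 0.0, -4.0]
grip_width: 0.0487
gripper_force: 115.1
```

Call:
jog_arm --hand '[0.03,0.03,0.03,0.03,0.03]' --pt "0 0 -0.004" --pt "0 0 -0.004" --pt "0 0 -0.003" --pt "0 0 -0.002" --pt "0 0 -0.001" --yaw '[0,0,0,0,0]'

```text
time_s: 20.6
position: [0.53, 0.2206, 0.0457]
tool_rot: [[-0.901, -0.434, -0.0], [-0.434, 0.901, -0.0], [0.0, -0.0, -1.0]]
ft_force: [-0.1, 0.3, -3.5]
grip_width: 0.0491
gripper_force: 115.1
```

Call:
jog_arm --hand '[0.03,0.03,0.03,0.03,0.03]' --pt "0 0 -0.001" --pt "0 0 -0.0005" --pt "0 0 -0.0005" --pt "0 0 0" --pt "0 0 0" --yaw '[0,0,0,0,0]'

```text
time_s: 21.22
position: [0.5301, 0.2206, 0.0442]
tool_rot: [[-0.901, -0.434, 0.0], [-0.434, 0.901, 0.0], [-0.0, -0.0, -1.0]]
ft_force: [-3.4, -0.7, 3.7]
grip_width: 0.0486
gripper_force: 115.4
```

Call:
jog_arm --hand '[0.047,0.05,0.055,0.06,0.065]' --pt "0 0 0" --pt "0 0 0" --pt "0 0 0" --pt "0 0 0" --pt "0 0 0" --yaw '[0,0,0,0,0]'

```text
time_s: 21.85
position: [0.5302, 0.2206, 0.0438]
tool_rot: [[-0.901, -0.434, 0.0], [-0.434, 0.901, 0.0], [-0.0, -0.0, -1.0]]
ft_force: [0.1, -0.4, -0.0]
grip_width: 0.0648
gripper_force: 0.0
```

Released. Now back off 100 mm, turn the hand a quarter turn, and push the mould in over the lip with the back of the front finger.

Call:
jog_arm --hand '[0.07,0.075,0.08,0.085,0.085]' --pt "-0.009 -0.0043 0" --pt "-0.018 -0.0087 0" --pt "-0.027 -0.013 0" --pt "-0.027 -0.013 0" --pt "-0.011 -0.005 0" --yaw '[0,0,0,0,0]'

```text
time_s: 22.48
position: [0.4365, 0.176, 0.044]
tool_rot: [[-0.901, -0.434, -0.001], [-0.434, 0.901, -0.0], [0.001, 0.0, -1.0]]
ft_force: [0.2, 0.5, -0.5]
grip_width: 0.085
gripper_force: 0.0
```

Call:
jog_arm --hand '[0.085,0.085,0.085,0.085,0.085]' --pt "0 0 0" --pt "0 0 0" --pt "0 0 0" --pt "0 0 0" --pt "0 0 0" --yaw '[-0.175,-0.175,-0.175,-0.175,-0.175]'

```text
time_s: 23.1
position: [0.4385, 0.1767, 0.0439]
tool_rot: [[-0.908, 0.419, 0.001], [0.419, 0.908, 0.0], [-0.001, 0.0, -1.0]]
ft_force: [0.0, -1.0, -0.3]
grip_width: 0.0852
gripper_force: 0.0
```

Call:
jog_arm --hand '[0.085,0.085,0.085,0.085,0.085]' --pt "0 0 0" --pt "0 0 0" --pt "0 0 0" --pt "0 0 -0.009" --pt "0 0 0" --yaw '[-0.175,-0.175,-0.175,-0.171,0]'

```text
time_s: 23.72
position: [0.4382, 0.1766, 0.0346]
tool_rot: [[-0.435, 0.9, -0.0], [0.9, 0.435, -0.0], [0.0, -0.0, -1.0]]
ft_force: [-0.3, 0.3, 0.2]
grip_width: 0.085
gripper_force: 0.0
```

```bash
python3 - <<'E'
from h import *
o=env.observe();p=o['position'];print(p,o['ft_force'],np.round(o['tool_rot'],3).tolist())
d=np.array(p[:2])-[.6515,.2792];print(d@[.899,.438],d@[-.438,.899])
s=snap('side','s7');t=snap('top','t7')
C=np.zeros((480,800,3),np.uint8)
C[:,:400]=cv2.resize(s[180:324,200:320,::-1],(400,480),interpolation=cv2.INTER_CUBIC)
C[:,400:]=cv2.resize(t[130:274,150:270,::-1],(400,480),interpolation=cv2.INTER_CUBIC)
cv2.imwrite('pics/c7.png',C)
E
```

```text
[0.4381785  0.1766107  0.03457898] [-0.3204621   0.34839495  0.17747226] [[-0.435, 0.9, -0.0], [0.9, 0.435, -0.0], [0.0, -0.0, -1.0]]
-0.2367101403518785 0.0012070335823935608
```

View pics/c7.png

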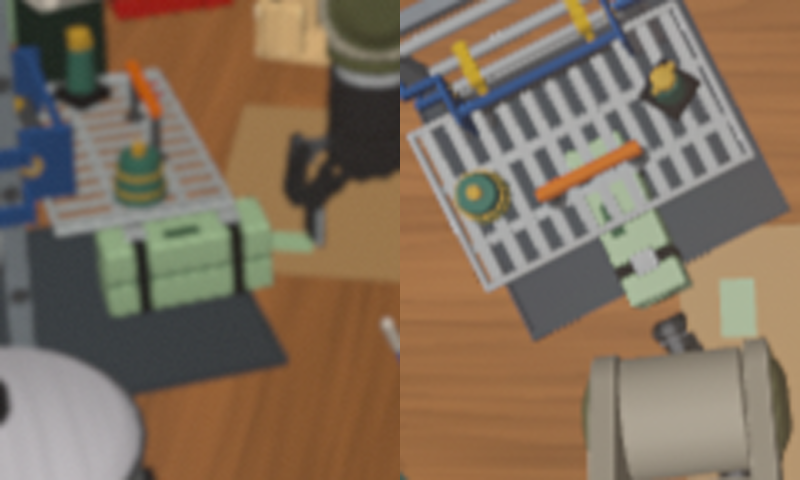

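```bash
python3 - <<'E'
from h import *
for x,y in[(628,305),(688,278)]:
    p=onz('top',150+(x-400)/3.333-.35,130+y/3.333-.35,.069)[:2];d=p-[.6515,.2792];print(p,d@[.899,.438],d@[-.438,.899])
E
```

```text
[0.51329351 0.24343798] -0.13991139872093183 0.02838439176648979
[0.53625643 0.19444632] -0.1407260839650873 -0.025716871060731367
```

Call:
jog_arm --hand '[0.0854,0.0854,0.0854,0.0854,0.0854]' --pt "0.009 0.0044 0" --pt "0.009 0.0044 0" --pt "0.0063 0.003 0" --pt "0.0045 0.0022 0" --pt "0 0 0" --yaw '[0,0,0,0,0]'

```text
time_s: 24.45
position: [0.4671, 0.1907, 0.0348]
tool_rot: [[-0.434, 0.901, 0.0], [0.901, 0.434, 0.0], [-0.0, 0.0, -1.0]]
ft_force: [-0.8, 0.7, -0.9]
grip_width: 0.0853
gripper_force: 0.0
```

Call:
jog_arm --hand '[0.0854,0.0854,0.0854,0.0854,0.0854]' --pt "0.0045 0.0022 0" --pt "0.0045 0.0022 0" --pt "0.0045 0.0022 0" --pt "0.0045 0.0022 0" --pt "0 0 0" --yaw '[0,0,0,0,0]'

```text
time_s: 25.08
position: [0.4856, 0.1996, 0.0349]
tool_rot: [[-0.434, 0.901, 0.001], [0.901, 0.434, 0.0], [-0.0, 0.001, -1.0]]
ft_force: [0.3, 0.2, 1.0]
grip_width: 0.0855
gripper_force: 0.1
```

Call:
jog_arm --hand '[0.0854,0.0854,0.0854,0.0854,0.0854]' --pt "0.0045 0.0022 0" --pt "0.0045 0.0022 0" --pt "0.0045 0.0022 0" --pt "0 0 0" --pt "0 0 0" --yaw '[0,0,0,0,0]'

```text
time_s: 25.7
position: [0.4987, 0.2061, 0.0349]
tool_rot: [[-0.434, 0.901, 0.001], [0.901, 0.434, 0.0], [-0.0, 0.001, -1.0]]
ft_force: [0.8, 0.9, -0.4]
grip_width: 0.0851
gripper_force: 0.0
```

```bash
python3 - <<'E'
from h import *
o=env.observe();p=o['position']
d=np.array(p[:2])-[.6515,.2792];print(d@[.899,.438],d@[-.438,.899])
s=snap('side','s8');t=snap('top','t8')
C=np.zeros((480,800,3),np.uint8)
C[:,:400]=cv2.resize(s[180:324,200:320,::-1],(400,480),interpolation=cv2.INTER_CUBIC)
C[:,400:]=cv2.resize(t[130:274,150:270,::-1],(400,480),interpolation=cv2.INTER_CUBIC)
cv2.imwrite('pics/c8.png',C)
E
```

```text
-0.16937790218129498 0.001159320510302255
```

View pics/c8.png

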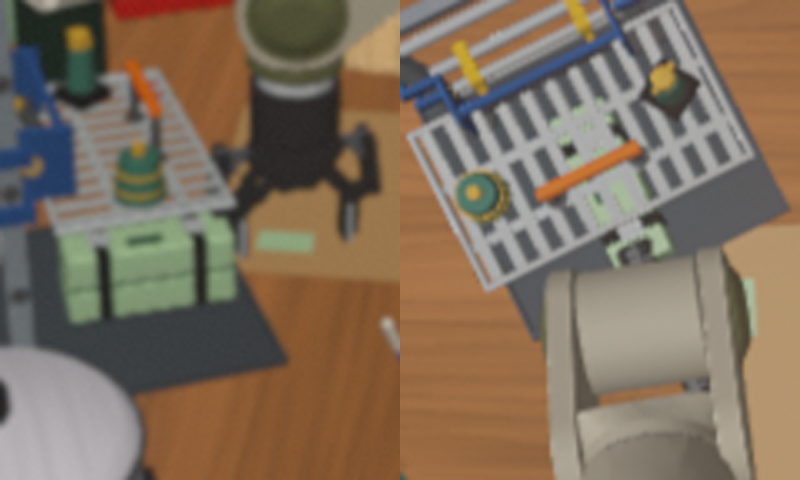

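```bash
cat >> h.py <<'E'
def rk(p): d=np.array(p[:2])-[.6515,.2792]; return np.round([d@[.899,.438],d@[-.438,.899]],4)
E
python3 - <<'E'
from h import *
for nm,L in(('c7',[(117,315),(272,287)]),('c8',[(72,320),(235,297)])):
    for x,y in L: print(nm,rk(onz('side',200+x/3.333-.35,180+y/3.333-.35,.003)))
for x,y in[(613,263),(670,240)]: print(rk(onz('top',150+(x-400)/3.333-.35,130+y/3.333-.35,.066)))
E
```

```text
c7 [-0.0094  0.0209]
c7 [-0.1444  0.017 ]
c8 [0.0277 0.0177]
c8 [-0.1103  0.0226]
[-0.103   0.0253]
[-0.1057 -0.0254]
```

Call:
jog_arm --hand '[0.0854,0.0854,0.0854,0.0854,0.0854]' --pt "0.0018 0.0009 0" --pt "0.0018 0.0009 0" --pt "0 0 0" --pt "-0.009 -0.0044 0" --pt "-0.027 -0.013 0" --yaw '[0,0,0,0,0]'

```text
time_s: 26.42
position: [0.4662, 0.1903, 0.0347]
tool_rot: [[-0.434, 0.901, 0.002], [0.901, 0.434, 0.0], [-0.0, 0.002, -1.0]]
ft_force: [-0.1, -0.3, -1.1]
grip_width: 0.0851
gripper_force: 0.0
```

Call:
jog_arm --hand '[0.0854,0.0854,0.0854,0.0854,0.0854]' --pt "-0.045 -0.022 0" --pt "-0.045 -0.022 0.03" --pt "-0.02 -0.06 0.05" --pt "0 -0.06 0.05" --pt "0 -0.06 0" --yaw '[0,0,0,0,0]'

```text
time_s: 27.05
position: [0.3611, -0.0097, 0.1459]
tool_rot: [[-0.435, 0.9, 0.007], [0.9, 0.435, -0.002], [-0.005, 0.005, -1.0]]
ft_force: [1.6, 1.1, -0.2]
grip_width: 0.0852
gripper_force: 0.0
```

```bash
python3 - <<'E'
from h import *
o=env.observe();print(o['position'],o['ft_force'])
s=snap('side','s9');t=snap('top','t9')
# visible front part of the mould in front of the shelf (pale green), top view
c=comp(t,(35,30,90),(65,90,230),(195,185,240,225));r=cv2.boxPoints(cv2.minAreaRect(c));print(cv2.contourArea(c),[rk(onz('top',*p,.065)) for p in r])
# green mould in side view
hsv=cv2.cvtColor(s,cv2.COLOR_RGB2HSV);c=comp(s,(35,40,80),(65,140,230),(200,230,285,285));print(cv2.contourArea(c))
q=c[:,0].astype(float)
R=q[np.argmax(q[:,0]+q[:,1])];L=q[np.argmax(q[:,1]-q[:,0])];print('bottom ends',R,L,rk(onz('side',*R,.003)),rk(onz('side',*L,.003)))
# expected bottom edge line if flat, centre -35
o0=np.array([.6515,.2792])
for x in(-.105,.035):
    print(proj('side',[*(o0+x*np.array([.899,.438])+.025*np.array([-.438,.899])),.003]))
cs=comp(s,(3,130,150),(13,255,255),(215,160,280,260)); print('handle',cv2.minAreaRect(cs)[0])
a=cv2.imread('pics/t7.png');b=cv2.imread('pics/t9.png')
d=cv2.absdiff(a,b)
for n,(x0,y0,x1,y1) in dict(bell=(172,180,192,202),fig=(222,148,245,172),car=(370,190,442,256),redpot=(315,152,335,172)).items(): print(n,d[y0:y1,x0:x1].mean().round(2))
E
```

```text
[ 0.36108246 -0.00967765  0.14593785] [ 1.61198239  1.12502501 -0.18907962]
162.5 [array([-0.0833,  0.0253]), array([-0.0835, -0.027 ]), array([-0.114 , -0.0269]), array([-0.1138,  0.0254])]
618.0
bottom ends [256. 271.] [233. 274.] [-0.0695  0.0223] [-0.0049  0.0188]
[268.54833353 269.52504574]
[219.06355408 277.61549264]
handle (242.7000274658203, 205.6000213623047)
bell 0.77
fig 0.79
car 0.83
redpot 0.79
```

Call:
jog_arm --hand '[0.0854,0.0854,0.0854,0.0854,0.0854]' --pt "0 0 0" --pt "0 0 0" --pt "0 0 0" --pt "0 0 0" --pt "0 0 0" --yaw '[0,0,0,0,0]'

```text
time_s: 27.78
position: [0.3605, -0.0078, 0.1436]
tool_rot: [[-0.434, 0.901, -0.0], [0.901, 0.434, 0.0], [0.0, -0.0, -1.0]]
ft_force: [0.0, -1.2, -0.7]
grip_width: 0.0855
gripper_force: 0.0
```

```bash
python3 -c "
from rig import env
print(env.close_job())"
```

```text
the job is handed in; nothing more can be done
None
```

Job handed in at about 28 s (no verdict returned): by my measurements the shelf hangs on the next rung with figure and bell standing, and the pale green mould lies in the drip tray, funnel end to the front, about 10 mm behind the lip. I pushed it the last 40 mm or so with a finger because the hand could not lean.

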